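# Sort the ratchet clamps by jaw state

## Task

Sort the three ratchet clamps before the next glue-up: lay every clamp that is ratcheted shut in the blue tray, and every clamp that stands open in the yellow tray, each flat on the tray floor (not on top of one another) with its jaws pointing away from the robot. Leave the shut ones shut and the open ones open throughout (the block at the pivot is a safe place to grip), and do not shove or tip the jar, spool and film can.

Things in the scene. Friction and masses are not known exactly. Their poses are not given: they have to be found in the camera images.
- clamp_a: one of three look-alike steel ratchet clamps (stout haemostats) lying flat, 150 g. Origin at the pivot, on the underside; x to the jaws (end at +53 mm), z up; two black finger rings end at x = -89 mm. Pivot block centred there, fixed to this half: 30 mm along x, 26 along y, 18 high, brass screw on top; gripped across y it leaves the hinge alone. Jaws, shanks, rings are 8 to 9 mm high
- clamp_a_half (a joint): hinge of clamp_a's other half, rad: 0 to 0.02 = ratcheted shut (jaws touch, 55 mm wide over the rings), 0.30 to 0.42 = open (jaws apart, 77 to 85 mm wide). The moving half's ring is on the clamp's +y side (centre x -75, y +14 mm when shut, farther when open), the fixed half's at y -14. Stays put up to about 0.15 N m; squeezing rings, handles or jaws moves it; limits 0 and 0.5
- clamp_a_jaw (a point): point between the jaw tips of clamp_a, 50 mm from the pivot along its x, 4.5 mm above its underside
- clamp_b: one of three look-alike steel ratchet clamps (stout haemostats) lying flat, 150 g. Origin at the pivot, on the underside; x to the jaws (end at +53 mm), z up; two black finger rings end at x = -89 mm. Pivot block centred there, fixed to this half: 30 mm along x, 26 along y, 18 high, brass screw on top; gripped across y it leaves the hinge alone. Jaws, shanks, rings are 8 to 9 mm high
- clamp_b_half (a joint): hinge of clamp_b's other half, rad: 0 to 0.02 = ratcheted shut (jaws touch, 55 mm wide over the rings), 0.30 to 0.42 = open (jaws apart, 77 to 85 mm wide). The moving half's ring is on the clamp's +y side (centre x -75, y +14 mm when shut, farther when open), the fixed half's at y -14. Stays put up to about 0.15 N m; squeezing rings, handles or jaws moves it; limits 0 and 0.5
- clamp_b_jaw (a point): point between the jaw tips of clamp_b, 50 mm from the pivot along its x, 4.5 mm above its underside
- clamp_c: one of three look-alike steel ratchet clamps (stout haemostats) lying flat, 150 g. Origin at the pivot, on the underside; x to the jaws (end at +53 mm), z up; two black finger rings end at x = -89 mm. Pivot block centred there, fixed to this half: 30 mm along x, 26 along y, 18 high, brass screw on top; gripped across y it leaves the hinge alone. Jaws, shanks, rings are 8 to 9 mm high
- clamp_c_half (a joint): hinge of clamp_c's other half, rad: 0 to 0.02 = ratcheted shut (jaws touch, 55 mm wide over the rings), 0.30 to 0.42 = open (jaws apart, 77 to 85 mm wide). The moving half's ring is on the clamp's +y side (centre x -75, y +14 mm when shut, farther when open), the fixed half's at y -14. Stays put up to about 0.15 N m; squeezing rings, handles or jaws moves it; limits 0 and 0.5
- clamp_c_jaw (a point): point between the jaw tips of clamp_c, 50 mm from the pivot along its x, 4.5 mm above its underside
- blue_tray: wooden tray with a blue floor and end strips, fixed on the bench. Origin at its centre on the underside. Inside 160 mm along x by 136 mm along y, walls 5 mm thick, 27 mm high from the bench, inner floor 12 mm above the bench. x axis roughly away from the robot. For clamps that are ratcheted shut
- yellow_tray: wooden tray with a yellow floor and end strips, fixed on the bench. Origin at its centre on the underside. Inside 160 mm along x by 136 mm along y, walls 5 mm thick, 27 mm high from the bench, inner floor 12 mm above the bench. x axis roughly away from the robot. For clamps that are open
- bowl: bystander, fixed: dark green and brown bowl, 123 mm wide, 60 mm high; origin at the centre of its underside
- flux_jar: bystander: small jar with green lid, 45 mm wide, 46 mm high; origin at the centre of its underside
- solder_spool: bystander: white spool, 42 mm wide, 22 mm high; origin at the centre of its underside
- film_can: bystander: black can with grey lid, 33 mm wide, 54 mm high; origin at the centre of its underside

How it is judged:
At the end, for the whole second after the job is handed in: Shut clamps in the blue tray, open ones in the yellow: pivot within the walls, underside below 19.5 mm over the tray's underside, level within 0.12 rad, jaw tips over 35 mm beyond the tray's centre (tray x), at rest, released; shut hinges still under 0.12 rad, open ones over 0.2 (((x of clamp_a in the frame of blue_tray between -0.07 and 0.07 m and y of clamp_a in the frame of blue_tray between -0.068 and 0.068 m and z of clamp_a in the frame of blue_tray between 0.007 and 0.0195 m and x of clamp_a_jaw in the frame of blue_tray above 0.035 m and angle between clamp_a's own z axis and vertical below 0.12 rad and linear speed of clamp_a below 0.03 m/s and angular speed of clamp_a below 0.3 rad/s and value of joint clamp_a_half below 0.12 rad) or (x of clamp_a in the frame of yellow_tray between -0.07 and 0.07 m and y of clamp_a in the frame of yellow_tray between -0.068 and 0.068 m and z of clamp_a in the frame of yellow_tray between 0.007 and 0.0195 m and x of clamp_a_jaw in the frame of yellow_tray above 0.035 m and angle between clamp_a's own z axis and vertical below 0.12 rad and linear speed of clamp_a below 0.03 m/s and angular speed of clamp_a below 0.3 rad/s and value of joint clamp_a_half above 0.2 rad)) and ((x of clamp_b in the frame of blue_tray between -0.07 and 0.07 m and y of clamp_b in the frame of blue_tray between -0.068 and 0.068 m and z of clamp_b in the frame of blue_tray between 0.007 and 0.0195 m and x of clamp_b_jaw in the frame of blue_tray above 0.035 m and angle between clamp_b's own z axis and vertical below 0.12 rad and linear speed of clamp_b below 0.03 m/s and angular speed of clamp_b below 0.3 rad/s and value of joint clamp_b_half below 0.12 rad) or (x of clamp_b in the frame of yellow_tray between -0.07 and 0.07 m and y of clamp_b in the frame of yellow_tray between -0.068 and 0.068 m and z of clamp_b in the frame of yellow_tray between 0.007 and 0.0195 m and x of clamp_b_jaw in the frame of yellow_tray above 0.035 m and angle between clamp_b's own z axis and vertical below 0.12 rad and linear speed of clamp_b below 0.03 m/s and angular speed of clamp_b below 0.3 rad/s and value of joint clamp_b_half above 0.2 rad)) and ((x of clamp_c in the frame of blue_tray between -0.07 and 0.07 m and y of clamp_c in the frame of blue_tray between -0.068 and 0.068 m and z of clamp_c in the frame of blue_tray between 0.007 and 0.0195 m and x of clamp_c_jaw in the frame of blue_tray above 0.035 m and angle between clamp_c's own z axis and vertical below 0.12 rad and linear speed of clamp_c below 0.03 m/s and angular speed of clamp_c below 0.3 rad/s and value of joint clamp_c_half below 0.12 rad) or (x of clamp_c in the frame of yellow_tray between -0.07 and 0.07 m and y of clamp_c in the frame of yellow_tray between -0.068 and 0.068 m and z of clamp_c in the frame of yellow_tray between 0.007 and 0.0195 m and x of clamp_c_jaw in the frame of yellow_tray above 0.035 m and angle between clamp_c's own z axis and vertical below 0.12 rad and linear speed of clamp_c below 0.03 m/s and angular speed of clamp_c below 0.3 rad/s and value of joint clamp_c_half above 0.2 rad))); the robot touches nothing.
It fails at once if a shut clamp is sprung open or an open one is squeezed shut (a hinge passes between 0.13 and 0.19 rad) (value of joint clamp_a_half between 0.13 and 0.19 rad or value of joint clamp_b_half between 0.13 and 0.19 rad or value of joint clamp_c_half between 0.13 and 0.19 rad).
It fails at once if the jar, spool or film can is shoved more than 4 cm or tipped over (distance of any of flux_jar, solder_spool, film_can from where it was at the start of the episode above 0.04 m or angle between any of flux_jar, solder_spool, film_can's own z axis and vertical above 0.6 rad).
It also fails if it takes over 72 s, if anything falls off the work surface, if the arm or the gripper's body presses on something with over 40 N, if the wrist force passes 120 N, or if a joint passes its speed limit or range.

## Robot

A 6-joint arm with a two-finger parallel gripper is mounted at the origin on a cart in front of the work surface, level with it; the furniture and walls round the work are solid. World frame = base frame: x ahead of the robot, y to its left, z up, the work surface at z = 0. Lengths are in m, angles in rad, forces in N, time in s.
With the tool pointing down it reaches from about 0.325 to 1 m from the base axis. Payload 5.1 kg.
Tool frame: the origin (TCP) lies at the very end of the fingers, on their centre line; the grasp point (between the pads) lies 19 mm behind it (r.tcp_to_grasp is the distance from the TCP to the grasp point, in m); y points along the fingers, z is the direction in which the jaws open and shut, and the axes are right-handed (so a half turn about y gives the same grasp; the last joint's range is limited). The gripper opens to 85 mm and grips with 20 to 120 N. Pads are 22 mm wide; open, the fingers measure 114 mm over their backs; the gripper's body (76 mm by 85 mm) begins 54 mm behind the grasp point. The pads swing forward as they close: fully open they stand 13 mm farther back than shut.
Start: joints at [1.126, 0.124, 1.65, -0, 1.367, -0.083], TCP at [0.23, 0.608, 0.206] pointing down, gripper open.
Joint ranges: [-2.61, 2.61], [-1.02, 2.33], [0.03, 2.71], [-1.35, 4.49], [0.32, 2.68], [-2.91, 2.91]. Speed limits (rad/s): [2.57, 2.57, 3.14, 3.14, 3.14, 3.14].

## Interface

Orientations are given as a unit quaternion [x, y, z, w].
In Python, from plant import r gives the robot as it stands.
- The arm moves only by the tool jog_arm, never from a script. Its arguments are lists of equal length, an entry for each row: "translation": the shift along the world's x, y, z in m, a list of three; "rot": the turn, a rotation vector about the world's x, y, z in rad, a list of three; "gripper": the opening in per cent of the stroke, from 0 (shut) to 100 (fully open). In form: {"translation": [[dx, dy, dz], ...], "rot": [[wx, wy, wz], ...], "gripper": [gripper, ...]}. A call has 1 to 20 rows; each row is the pose to reach, as a shift and turn from the pose measured when the call began; what a row does not reach only later rows make up. A row lasts 1/10 s, in which the tool goes at most 50 mm and 8.59 degrees, less where a joint would pass 70% of its speed; a pose out of reach is approached as far as the arm can. A call with a gripper value outside its range is refused whole. The fingers move at their own pace and stop on an object; "squeeze" is the grip in N (left out, the last holds). Time passes only in rows, so rows that repeat a pose let the fingers close. It gives the time, the measured TCP pose, the force and the opening at its end, in the units of the state.
- r.get_state(): the state, without advancing time (a new reading comes with each control period).
- r.read_camera(name): name is "scene" or "top" or "wrist"; returns a dict with "frame" (384x512x3 uint8, blue, green, red), "z_map" (384x512 float32, m along the optical axis (not along the pixel's ray), 0 where there is no reading), "intrinsics" (3x3 intrinsics, pixels), "dist" ([k1, k2, p1, p2, k3] as OpenCV has them; the pictures are not rectified), "extrinsics" (4x4, takes a point from camera to world coordinates); the wrist camera has in their place "T_tool_cam" (4x4, takes a point from camera to tool coordinates, whose origin is the TCP and whose axes are the tool frame's). Camera axes: x right, y down, z forward; pixel columns grow to the right and rows downward; lengths in m; the calibration is good to about 2 mm. A picture is of the moment at which its call begins: read the wrist's pose just before it.
- r.job_done(): hands the job in, once; it reports no verdict.
The state is a dict: "time": time; "qpos": joint angles; "joint_velocities": joint speeds; "joint_torque": joint torques, N m; "tcp_pos": TCP position; "tcp_rot": TCP orientation; "wrist_force": force on the tool from outside, world axes, zero at the start; "wrist_torque": the same for the moment, N m; "grip_width": finger opening in m.
Only numpy, scipy, OpenCV 4.12 (cv2) and the standard library are available. Lean on these libraries where they do the work, as an engineer would, in place of code of your own. Each camera call takes 0.05 s, during which the arm holds its last target.

## Working session

There is one attempt and no reset: what is moved stays moved. The work goes in short steps, Python scripts to look and compute and a tool call to move; the robot and the scene stay as the last step left them, time stands still between calls to the robot, and variables do not carry over. Pictures are saved under pics/ and viewed, and the job is handed in when it is done.

Besides the shell and the picture viewer there is one more tool, called after "Call:" as name(argument=value, ...) on one line, values as JSON. jog_arm: Moves the arm, as the interface text tells. Its arguments: {"type":"object","properties":{"translation":{"type":"array","items":{"type":"array","items":{"type":"number"}}},"rot":{"type":"array","items":{"type":"array","items":{"type":"number"}}},"gripper":{"type":"array","items":{"type":"number"}},"squeeze":{"type":"number"}},"required":["translation","rot","gripper"]}

```bash
ls; mkdir -p pics; python3 - <<'E'
from plant import r
import cv2,numpy as np
s=r.get_state();print({k:np.round(v,3) for k,v in s.items()}, r.tcp_to_grasp)
for n in("scene","top","wrist"):
    c=r.read_camera(n);cv2.imwrite(f"pics/{n}0.png",c["frame"]);np.savez(f"{n}0.npz",**c)
    print(n,np.round(c["intrinsics"],1).tolist(),np.round(c["dist"],3),np.round(c.get("extrinsics",c.get("T_tool_cam")),3).tolist())
E
```

```text
pics
{'time': np.float64(0.0), 'qpos': array([ 1.126,  0.125,  1.652,  0.   ,  1.368, -0.083]), 'joint_velocities': array([-0.001,  0.   ,  0.001, -0.001, -0.001, -0.001]), 'joint_torque': array([ 0.0000e+00, -4.2360e+01, -3.6546e+01, -0.0000e+00,  7.0000e-03,
       -0.0000e+00]), 'tcp_pos': array([0.23 , 0.607, 0.205]), 'tcp_rot': array([ 0.696, -0.127,  0.127, -0.695]), 'wrist_force': array([ 0.797, -0.957, -0.248]), 'wrist_torque': array([-0.025, -0.021,  0.017]), 'grip_width': np.float64(0.086)} 0.0187
scene [[460.3, 0.0, 253.2], [0.0, 460.3, 189.3], [0.0, 0.0, 1.0]] [-0.136  0.     0.     0.     0.   ] [[-0.878, 0.352, -0.324, 0.955], [0.478, 0.635, -0.607, 0.758], [-0.007, -0.688, -0.726, 0.928], [0.0, 0.0, 0.0, 1.0]]
top [[377.9, 0.0, 252.4], [0.0, 377.9, 190.2], [0.0, 0.0, 1.0]] [0.021 0.    0.    0.    0.   ] [[-0.007, -0.996, 0.088, 0.49], [-1.0, 0.006, -0.017, 0.033], [0.017, -0.088, -0.996, 1.125], [0.0, 0.0, 0.0, 1.0]]
wrist [[316.6, 0.0, 253.9], [0.0, 316.6, 186.1], [0.0, 0.0, 1.0]] [-0.025  0.     0.     0.     0.   ] [[0.001, 0.963, 0.269, -0.067], [-0.0, -0.269, 0.963, -0.167], [1.0, -0.001, 0.0, -0.001], [0.0, 0.0, 0.0, 1.0]]
```

View pics/top0.png

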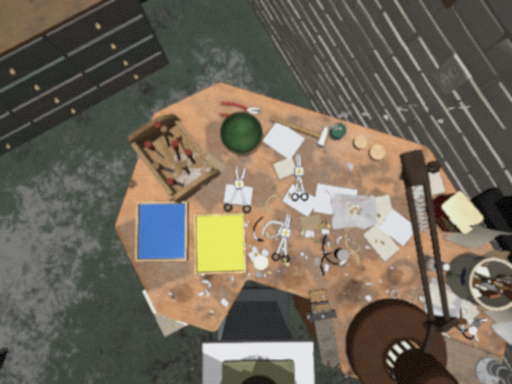

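View pics/scene0.png

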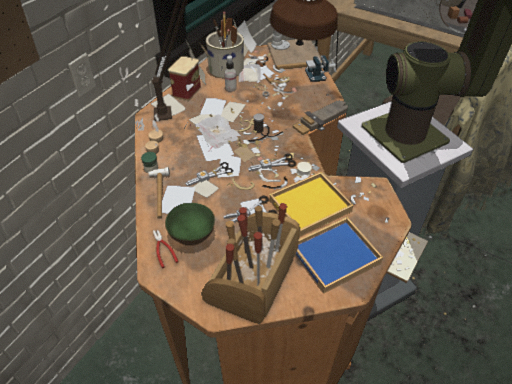

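View pics/wrist0.png

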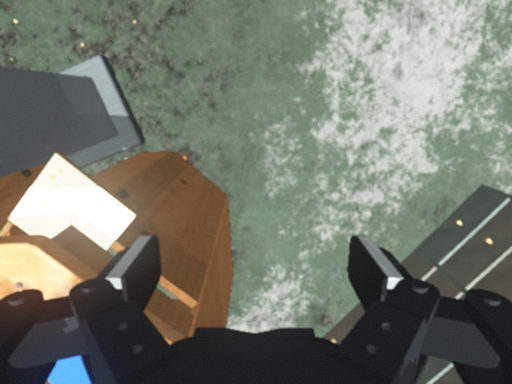

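```bash
python3 - <<'E'
import cv2,numpy as np
f=cv2.imread("pics/top0.png");g=f[120:285,130:360]
cv2.imwrite("pics/top0z.png",cv2.resize(g,(800,574),interpolation=cv2.INTER_CUBIC))
f=cv2.imread("pics/scene0.png");g=f[100:290,130:390]
cv2.imwrite("pics/scene0z.png",cv2.resize(g,(800,585),interpolation=cv2.INTER_CUBIC))
c=np.load("top0.npz");z=c["z_map"];print(z[238,283],z[190,238],z[300,80],z[180,299], z[235,160])
E
```

```text
1.1098427 1.1212063 1.9629822 1.1293025 1.1040905
```

View pics/top0z.png

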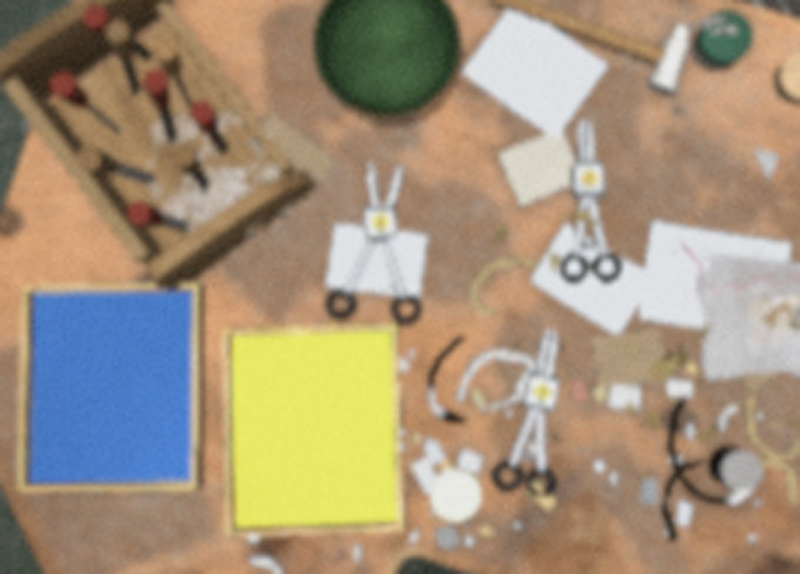

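View pics/scene0z.png

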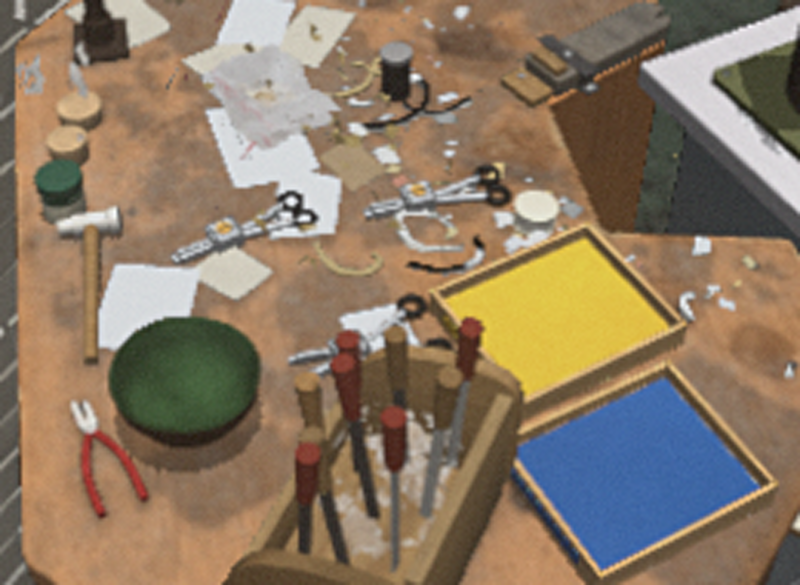

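```bash
cat > h.py <<'E'
import cv2,numpy as np
from scipy.spatial.transform import Rotation as R
def ray(c,px,z,T=None):
    if T is None: T=c["extrinsics"]
    p=cv2.undistortPoints(np.array(px,float).reshape(-1,1,2),c["intrinsics"],c["dist"])[:,0]
    d=np.c_[p,np.ones(len(p))]@T[:3,:3].T
    return T[:3,3]+d*((z-T[2,3])/d[:,2])[:,None]
def toolT(s):
    T=np.eye(4);T[:3,:3]=R.from_quat(s["tcp_rot"]).as_matrix();T[:3,3]=s["tcp_pos"];return T
E
python3 - <<'E'
from h import *
c=dict(np.load("top0.npz"))
print("tool axes",np.round(R.from_quat([ 0.696, -0.127,  0.127, -0.695]).as_matrix(),3).tolist())
Z=lambda u,v:(130+(u+.5)*230/800-.5,120+(v+.5)*165/574-.5)
for n,b,r1,r2 in(("L",(380,222),(340,304),(406,309)),("R",(588,179),(573,267),(606,267)),("N",(541,391),(508,477),(541,480))):
    B=ray(c,Z(*b),.018)[0];a1=ray(c,Z(*r1),.008)[0];a2=ray(c,Z(*r2),.008)[0]
    d=B-(a1+a2)/2;print(n,B.round(3),"ringgap",np.linalg.norm(a1-a2).round(3),"len",np.linalg.norm(d[:2]).round(3),"yaw",np.arctan2(d[1],d[0]).round(3))
hsv=cv2.cvtColor(c["frame"],cv2.COLOR_BGR2HSV)
for n,lo,hi in(("blue",(100,120,80),(125,255,255)),("yel",(24,120,120),(35,255,255))):
    m=cv2.inRange(hsv,lo,hi);cs,_=cv2.findContours(m,0,1);k=max(cs,key=cv2.contourArea)
    bx=cv2.boxPoints(cv2.minAreaRect(k));P=ray(c,bx,.012);cen=P.mean(0)
    print(n,bx.round(1).tolist(),P[:,:2].round(3).tolist(),cen.round(4),[np.linalg.norm(P[i]-P[(i+1)%4]).round(3) for i in range(4)])
    for i in range(4):
        e=P[(i+1)%4]-P[i];print(np.arctan2(e[1],e[0]).round(3),end=" ")
    print()
for n,p,z in(("spool",(455,497),.022),("can",(742,467),.054),("jar",(724,40),.046),("bowl",(388,45),.06)):print(n,ray(c,Z(*p),z)[0].round(3))
E
```

```text
tool axes [[0.935, -0.0, 0.353], [-0.353, -0.001, 0.935], [0.0, -1.0, -0.001]]
L [0.608 0.053 0.018] ringgap 0.056 len 0.071 yaw -0.09
R [ 0.644 -0.124  0.018] ringgap 0.028 len 0.074 yaw 0.018
N [ 0.465 -0.081  0.018] ringgap 0.028 len 0.075 yaw -0.189
blue [[139.0, 204.0], [183.0, 204.0], [183.0, 257.0], [139.0, 257.0]] [[0.55, 0.346], [0.549, 0.218], [0.396, 0.216], [0.397, 0.343]] [0.473  0.2805 0.012 ] [np.float64(0.128), np.float64(0.154), np.float64(0.127), np.float64(0.153)]
-1.578 -3.132 1.56 0.02 
yel [[195.3000030517578, 215.89999389648438], [241.89999389648438, 214.5], [243.60000610351562, 269.8999938964844], [197.0, 271.29998779296875]] [[0.514, 0.181], [0.517, 0.045], [0.357, 0.041], [0.354, 0.175]] [0.4356 0.1105 0.012 ] [np.float64(0.137), np.float64(0.16), np.float64(0.135), np.float64(0.16)]
-1.547 -3.115 1.592 0.038 
spool [ 0.379 -0.008  0.022]
can [ 0.404 -0.239  0.054]
jar [ 0.757 -0.236  0.046]
bowl [0.751 0.045 0.06 ]
```

Call:
jog_arm(translation=[[0.235,-0.688,-0.045],[0.235,-0.688,-0.045],[0.235,-0.688,-0.045],[0.235,-0.688,-0.045],[0.235,-0.688,-0.045],[0.235,-0.688,-0.045],[0.235,-0.688,-0.045],[0.235,-0.688,-0.045],[0.235,-0.688,-0.045],[0.235,-0.688,-0.045],[0.235,-0.688,-0.045],[0.235,-0.688,-0.045],[0.235,-0.688,-0.045],[0.235,-0.688,-0.045],[0.235,-0.688,-0.045],[0.235,-0.688,-0.045],[0.235,-0.688,-0.045],[0.235,-0.688,-0.045],[0.235,-0.688,-0.045],[0.235,-0.688,-0.045]], rot=[[0,0,0.17],[0,0,0.17],[0,0,0.17],[0,0,0.17],[0,0,0.17],[0,0,0.17],[0,0,0.17],[0,0,0.17],[0,0,0.17],[0,0,0.17],[0,0,0.17],[0,0,0.17],[0,0,0.17],[0,0,0.17],[0,0,0.17],[0,0,0.17],[0,0,0.17],[0,0,0.17],[0,0,0.17],[0,0,0.17]], gripper=[100,100,100,100,100,100,100,100,100,100,100,100,100,100,100,100,100,100,100,100], squeeze=40)

```text
time: 2.15
tcp_pos: [0.4648, -0.0796, 0.1603]
tcp_rot: [0.704, -0.067, 0.067, -0.703]
wrist_force: [0.2, 1.1, -0.8]
grip_width: 0.0852
```

```bash
cat >> h.py <<'E'
def snap(tag,names=("wrist",)):
    from plant import r
    s=r.get_state();out={}
    print("t",s["time"],"tcp",s["tcp_pos"].round(4),"F",s["wrist_force"].round(1),"w",round(float(s["grip_width"]),4),"yaw",np.round(np.arctan2(toolT(s)[1,2],toolT(s)[0,2]),4), "zdown",toolT(s)[:3,1].round(3))
    for n in names:
        c=r.read_camera(n)
        if n=="wrist": c["extrinsics"]=toolT(s)@c["T_tool_cam"]
        cv2.imwrite(f"pics/{tag}_{n}.png",c["frame"]);np.savez(f"{tag}_{n}.npz",**c)
E
python3 -c "
from h import *
snap('n1')"
```

```text
t 2.15 tcp [ 0.4648 -0.0796  0.1603] F [ 0.2  1.1 -0.8] w 0.0852 yaw 1.3808 zdown [-0.    -0.002 -1.   ]
```

View pics/n1_wrist.png

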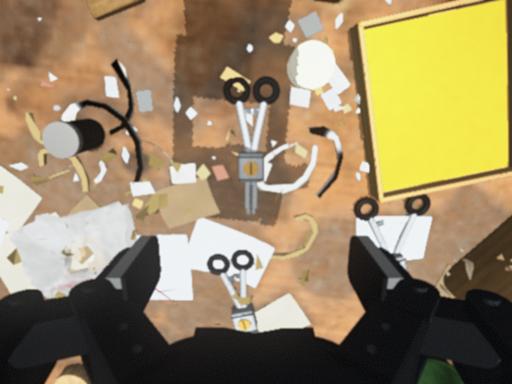

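```bash
cat >> h.py <<'E'
def meas(tag,pts,zb=.018,zr=.0085,base=0.0):
    # pts: block, ring1, ring2 pixels
    c=dict(np.load(f"{tag}_wrist.npz"))
    B=ray(c,pts[0],base+zb)[0];a=ray(c,pts[1],base+zr)[0];b=ray(c,pts[2],base+zr)[0]
    d=B-(a+b)/2;print("pivot",B.round(4),"ringgap",np.linalg.norm(a-b).round(4),"len",np.linalg.norm(d[:2]).round(4),"yaw",np.arctan2(d[1],d[0]).round(4))
def zoom(tag,x0,y0,x1,y1,k=4):
    f=cv2.imread(f"pics/{tag}_wrist.png")[y0:y1,x0:x1];cv2.imwrite(f"pics/{tag}_z{x0}.png",cv2.resize(f,None,fx=k,fy=k,interpolation=cv2.INTER_CUBIC))
E
python3 - <<'E'
from h import *
meas('n1',[(251,168),(236,90),(266,89)])
meas('n1',[(243.5,323),(218,264),(243,259)])
zoom('n1',200,70,300,220)
c=dict(np.load('n1_wrist.npz'))
hsv=cv2.cvtColor(c["frame"],cv2.COLOR_BGR2HSV)
m=cv2.inRange(hsv,(13,120,100),(24,255,255))[150:190,235:270];print("brass",np.argwhere(m).mean(0)[::-1]+[235,150],m.sum()/255)
print("yellow edge corners",ray(c,[(366,26),(380,196),(510,0),(512,178)],.012).round(3).tolist())
E
```

```text
pivot [ 0.4647 -0.0838  0.018 ] ringgap 0.029 len 0.0755 yaw -0.1916
pivot [ 0.6436 -0.1277  0.018 ] ringgap 0.0289 len 0.0759 yaw -0.0015
brass [250.61818182 168.33636364] 110.0
yellow edge corners [[0.356, 0.045, 0.012], [0.521, 0.043, 0.012], [0.357, 0.177, 0.012], [0.528, 0.182, 0.012]]
```

View pics/n1_z200.png

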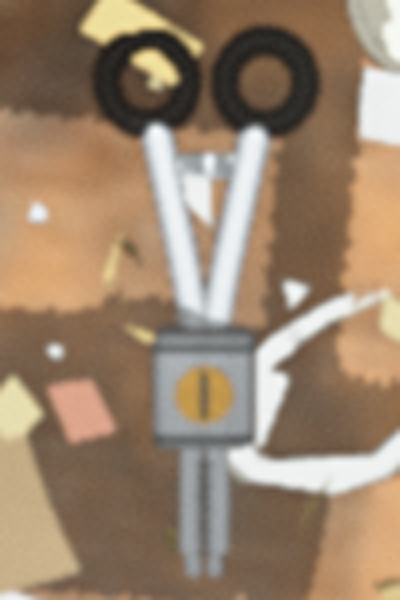

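Call:
jog_arm(translation=[[0,-0.0035,-0.05],[0,-0.0035,-0.09],[0,-0.0035,-0.12],[0,-0.0035,-0.14],[0,-0.0035,-0.15],[0,-0.0035,-0.155],[0,-0.0035,-0.155],[0,-0.0035,-0.155],[0,-0.0035,-0.155],[0,-0.0035,-0.155],[0,-0.0035,-0.155],[0,-0.0035,-0.155],[0,-0.0035,-0.155],[0,-0.0035,-0.155]], rot=[[0,0,0],[0,0,0],[0,0,0],[0,0,0],[0,0,0],[0,0,0],[0,0,0],[0,0,0],[0,0,0],[0,0,0],[0,0,0],[0,0,0],[0,0,0],[0,0,0]], gripper=[60,60,60,60,60,60,60,20,20,20,20,20,20,20], squeeze=40)

```text
time: 3.6
tcp_pos: [0.4648, -0.0832, 0.0052]
tcp_rot: [0.704, -0.067, 0.067, -0.703]
wrist_force: [-0.1, 0.2, -0.6]
grip_width: 0.0172
```

```bash
python3 -c "
from h import *
snap('n2',('wrist','scene'))"
```

```text
t 3.6 tcp [ 0.4648 -0.0832  0.0052] F [-0.1  0.2 -0.6] w 0.0172 yaw 1.3805 zdown [-0.    -0.002 -1.   ]
```

View pics/n2_wrist.png

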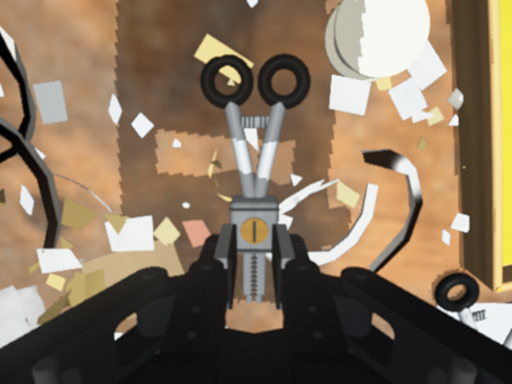

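```bash
python3 -c "
from h import *
zoom('n2',190,180,320,310,5)
f=cv2.imread('pics/n2_scene.png')[120:260,170:400];cv2.imwrite('pics/n2_sz.png',cv2.resize(f,None,fx=3.4,fy=3.4,interpolation=2))
c=dict(np.load('n2_wrist.npz'));T=np.linalg.inv(c['extrinsics'])
for z in (0.005,.018):
  print(cv2.projectPoints(np.array([[.4648,-.0832,z]]),T[:3,:3],T[:3,3],c['intrinsics'],c['dist'])[0])
meas('n2',[(254,231),(227,81),(284,81)])
print(c['z_map'][231,254],c['z_map'][270,237],c['z_map'][270,276])
"
```

```text
[[[255.82241493 220.44551505]]]
[[[255.92857364 229.65371146]]]
pivot [ 0.4654 -0.0843  0.018 ] ringgap 0.0281 len 0.0759 yaw -0.2003
0.16381066 0.19445273 0.12013722
```

View pics/n2_z190.png

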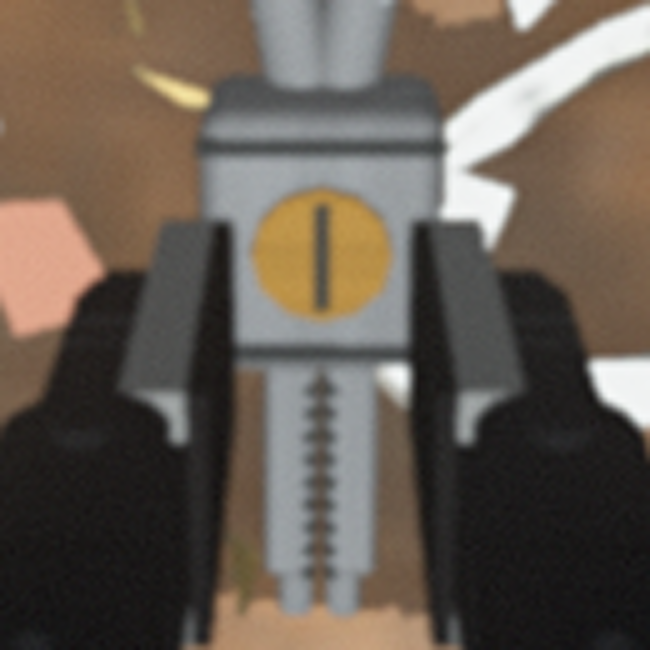

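View pics/n2_sz.png

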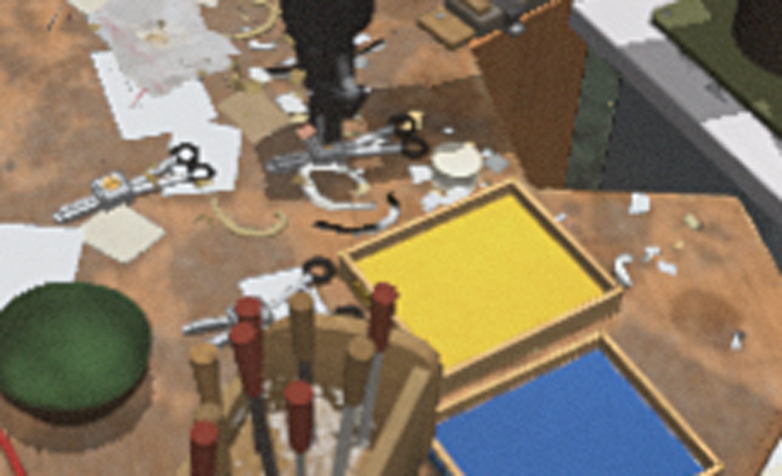

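```bash
python3 -c "
from h import *
c=dict(np.load('n2_wrist.npz'));z=c['z_map'];K=c['intrinsics']
for v in (226,232,240,250,260,270):
  for u in (218,224,229,233,236,254,272,275,280,284,290):
    d=z[v,u];p=np.array([(u-K[0,2])/K[0,0]*d,(v-K[1,2])/K[1,1]*d,d,1]);w=c['extrinsics']@p
    print((v,u),w[:3].round(3),end=' ')
  print()
"
```

```text
(226, 218) [ 0.466 -0.106 -0.001] (226, 224) [ 0.452 -0.096  0.036] (226, 229) [ 0.453 -0.094  0.036] (226, 233) [ 0.453 -0.092  0.036] (226, 236) [ 0.46  -0.093  0.02 ] (226, 254) [ 0.461 -0.084  0.021] (226, 272) [ 0.457 -0.074  0.036] (226, 275) [ 0.457 -0.073  0.036] (226, 280) [ 0.457 -0.07   0.037] (226, 284) [ 0.458 -0.069  0.037] (226, 290) [ 0.474 -0.064 -0.001] 
(232, 218) [ 0.47  -0.107 -0.   ] (232, 224) [ 0.453 -0.095  0.043] (232, 229) [ 0.453 -0.093  0.044] (232, 233) [ 0.453 -0.091  0.043] (232, 236) [ 0.459 -0.092  0.03 ] (232, 254) [ 0.465 -0.084  0.02 ] (232, 272) [ 0.459 -0.075  0.037] (232, 275) [ 0.457 -0.073  0.043] (232, 280) [ 0.457 -0.071  0.043] (232, 284) [ 0.457 -0.069  0.043] (232, 290) [ 0.478 -0.065 -0.001] 
(240, 218) [ 0.452 -0.097  0.052] (240, 224) [ 0.452 -0.094  0.052] (240, 229) [ 0.453 -0.093  0.051] (240, 233) [ 0.453 -0.091  0.052] (240, 236) [ 0.463 -0.093  0.031] (240, 254) [ 0.469 -0.085  0.021] (240, 272) [ 0.463 -0.075  0.038] (240, 275) [ 0.457 -0.074  0.051] (240, 280) [ 0.457 -0.072  0.051] (240, 284) [ 0.457 -0.07   0.053] (240, 290)
[... 448 characters left out ...]
.454 -0.093  0.067] (260, 229) [ 0.454 -0.092  0.067] (260, 233) [ 0.461 -0.093  0.053] (260, 236) [ 0.472 -0.095  0.033] (260, 254) [ 0.487 -0.089  0.009] (260, 272) [ 0.472 -0.077  0.04 ] (260, 275) [ 0.461 -0.075  0.06 ] (260, 280) [ 0.457 -0.073  0.068] (260, 284) [ 0.458 -0.071  0.067] (260, 290) [ 0.456 -0.069  0.07 ] 
(270, 218) [ 0.452 -0.094  0.077] (270, 224) [ 0.457 -0.094  0.069] (270, 229) [ 0.458 -0.092  0.067] (270, 233) [ 0.465 -0.093  0.055] (270, 236) [ 0.498 -0.102 -0.002] (270, 254) [ 0.493 -0.09   0.009] (270, 272) [ 0.476 -0.078  0.042] (270, 275) [ 0.465 -0.076  0.061] (270, 280) [ 0.462 -0.074  0.067] (270, 284) [ 0.455 -0.072  0.079] (270, 290) [ 0.456 -0.07   0.077]
```

```bash
python3 -c "
from h import *
from plant import r
print([a for a in dir(r) if a[0]!='_'])
for t in('n1','n2'):
  c=dict(np.load(t+'_wrist.npz'));z=c['z_map'];K=c['intrinsics']
  v,u=np.mgrid[0:384,0:512];p=cv2.undistortPoints(np.c_[u.ravel(),v.ravel()].astype(float).reshape(-1,1,2),K,c['dist'])[:,0]
  P=np.c_[p,np.ones(len(p))]*z.reshape(-1,1)
  T=c['T_tool_cam'];Q=(P@T[:3,:3].T+T[:3,3]).reshape(384,512,3)
  m=(z>0)&(Q[...,1]<-.012)&(z<.3)&(abs(Q[...,0])<.05)
  for s in(-1,1):
    k=m&(np.sign(Q[...,2])==s);q=Q[k];o=np.argsort(-q[:,1])[:400:40];print(t,s,q[o].round(3).tolist())
"
```

```text
['Unreachable', 'get_state', 'job_done', 'read_camera', 'tcp_to_grasp']
n1 -1 [[0.003, -0.037, -0.044], [0.004, -0.039, -0.043], [-0.005, -0.041, -0.044], [0.007, -0.042, -0.044], [-0.01, -0.043, -0.045], [0.004, -0.043, -0.044], [-0.01, -0.044, -0.044], [-0.005, -0.045, -0.044], [-0.004, -0.046, -0.044], [0.009, -0.046, -0.044]]
n1 1 [[0.008, -0.036, 0.042], [0.006, -0.039, 0.042], [-0.005, -0.041, 0.042], [0.009, -0.042, 0.042], [-0.01, -0.043, 0.044], [0.008, -0.043, 0.042], [-0.002, -0.044, 0.041], [0.01, -0.045, 0.042], [-0.008, -0.046, 0.042], [-0.006, -0.046, 0.054]]
n2 -1 [[-0.014, -0.012, -0.007], [0.043, -0.012, -0.11], [0.013, -0.012, -0.006], [0.0, -0.013, -0.009], [0.009, -0.013, -0.007], [0.01, -0.013, -0.007], [-0.006, -0.013, -0.012], [0.011, -0.013, -0.003], [-0.013, -0.013, -0.008], [0.013, -0.013, -0.005]]
n2 1 [[-0.005, -0.012, 0.119], [-0.044, -0.012, 0.111], [-0.013, -0.012, 0.006], [0.014, -0.012, 0.124], [0.011, -0.013, 0.124], [-0.014, -0.013, 0.117], [0.008, -0.013, 0.006], [-0.013, -0.013, 0.001], [0.009, -0.013, 0.001], [-0.013, -0.013, 0.008]]
```

Call:
jog_arm(translation=[[0,0,0],[0,0,0],[0,0,0],[0,0,0],[0,0,0],[0,0,-0.008],[0,0,-0.016],[0,0,-0.022],[0,0,-0.027],[0,0,-0.027],[0,0,-0.027]], rot=[[0,0,0],[0,0,0],[0,0,0],[0,0,0],[0,0,0],[0,0,0],[0,0,0],[0,0,0],[0,0,0],[0,0,0],[0,0,0]], gripper=[60,60,60,60,60,60,60,60,60,60,60])

```text
time: 4.8
tcp_pos: [0.4646, -0.0832, -0.022]
tcp_rot: [0.704, -0.067, 0.067, -0.703]
wrist_force: [-0.1, 0.3, 0.5]
grip_width: 0.0512
```

Call:
jog_arm(translation=[[0,0,0],[0,0,0],[0,0,0],[0,0,0],[0,0,0],[0,0,0],[0,0,0],[0,0,0]], rot=[[0,0,0],[0,0,0],[0,0,0],[0,0,0],[0,0,0],[0,0,0],[0,0,0],[0,0,0]], gripper=[20,20,20,20,20,20,20,20])

```text
time: 5.6
tcp_pos: [0.4653, -0.0833, -0.0215]
tcp_rot: [0.705, -0.067, 0.067, -0.703]
wrist_force: [0.6, -0.1, 4.1]
grip_width: 0.0247
```

```bash
python3 -c "
from h import *
snap('n3',('wrist',))"
```

```text
t 5.6 tcp [ 0.4653 -0.0833 -0.0215] F [ 0.6 -0.1  4.1] w 0.0247 yaw 1.3805 zdown [ 0.    -0.002 -1.   ]
```

View pics/n3_wrist.png

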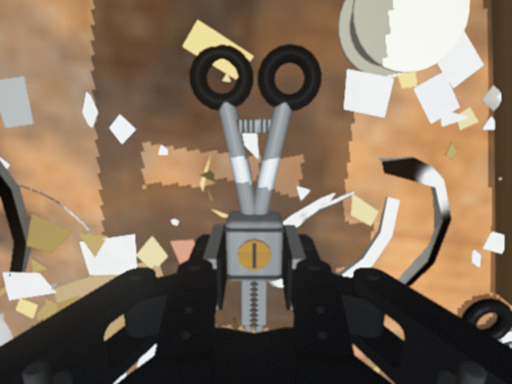

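Call:
jog_arm(translation=[[0,0,0.01],[0,0,0.03],[0,0,0.06],[0,0,0.1],[0,0,0.13],[0,0,0.13],[0,0,0.13]], rot=[[0,0,0],[0,0,0],[0,0,0],[0,0,0],[0,0,0],[0,0,0],[0,0,0]], gripper=[20,20,20,20,20,20,20])

```text
time: 6.35
tcp_pos: [0.4648, -0.0832, 0.1083]
tcp_rot: [0.705, -0.067, 0.067, -0.703]
wrist_force: [-0.2, 0.1, -2.6]
grip_width: 0.0248
```

```bash
python3 -c "
from h import *
snap('n4',('wrist',))
for cam in('top0','scene0'):
  c=dict(np.load(cam+'.npz'));z=c['z_map']
  v,u=np.mgrid[0:384,0:512];p=cv2.undistortPoints(np.c_[u.ravel(),v.ravel()].astype(float).reshape(-1,1,2),c['intrinsics'],c['dist'])[:,0]
  P=(np.c_[p,np.ones(len(p))]*z.reshape(-1,1))@c['extrinsics'][:3,:3].T+c['extrinsics'][:3,3]
  P=P[z.ravel()>0]
  for x0 in np.arange(.5,.7,.03):
    for y0 in np.arange(.1,.4,.05):
      k=(P[:,0]>=x0)&(P[:,0]<x0+.03)&(P[:,1]>=y0)&(P[:,1]<y0+.05)
      print(P[k,2].max().round(3) if k.any() else None,end=' ')
    print(cam,x0)
"
```

```text
t 6.35 tcp [ 0.4648 -0.0832  0.1083] F [-0.2  0.1 -2.6] w 0.0248 yaw 1.3805 zdown [ 0.    -0.002 -1.   ]
0.031 0.03 0.033 0.019 0.031 0.026 0.005 top0 0.5
0.005 0.006 0.126 0.033 0.032 0.006 0.003 top0 0.53
0.05 0.132 0.202 0.123 0.006 0.006 None top0 0.56
0.119 0.127 0.204 0.126 0.006 0.006 None top0 0.5900000000000001
0.11 0.19 0.208 0.208 0.007 0.005 None top0 0.6200000000000001
0.061 0.19 0.165 0.216 0.126 0.004 None top0 0.6500000000000001
0.057 0.2 0.207 0.216 0.127 0.002 None top0 0.6800000000000002
0.028 0.03 0.03 0.019 0.029 0.03 0.005 scene0 0.5
None None 0.125 0.031 0.031 0.031 0.001 scene0 0.53
None 0.128 0.2 0.122 0.005 0.005 None scene0 0.56
None 0.128 0.201 0.124 0.004 0.006 None scene0 0.5900000000000001
0.108 0.189 0.206 0.207 0.003 0.004 None scene0 0.6200000000000001
0.06 0.189 0.096 0.212 0.126 0.005 None scene0 0.6500000000000001
0.005 0.199 0.206 0.215 0.127 0.003 None scene0 0.6800000000000002
```

View pics/n4_wrist.png

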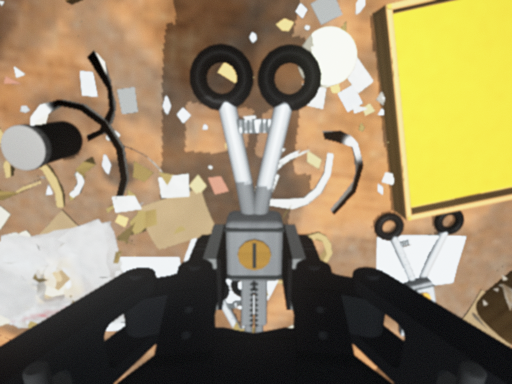

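```bash
python3 -c "
from h import *
for cam in('top0','scene0'):
  c=dict(np.load(cam+'.npz'));z=c['z_map']
  v,u=np.mgrid[0:384,0:512];p=cv2.undistortPoints(np.c_[u.ravel(),v.ravel()].astype(float).reshape(-1,1,2),c['intrinsics'],c['dist'])[:,0]
  P=(np.c_[p,np.ones(len(p))]*z.reshape(-1,1))@c['extrinsics'][:3,:3].T+c['extrinsics'][:3,3]
  P=P[(z.ravel()>0)]
  for lo in(.05,.15):
   for y0 in np.arange(.14,.36,.02):
    k=(P[:,2]>lo)&(P[:,0]>.4)&(P[:,0]<.8)&(P[:,1]>=y0)&(P[:,1]<y0+.02)
    if k.any(): i=P[k][:,0].argmin();print(cam,lo,y0.round(2),P[k][i].round(3))
"
```

```text
top0 0.05 0.14 [0.595 0.157 0.054]
top0 0.05 0.16 [0.584 0.178 0.084]
top0 0.05 0.18 [0.569 0.199 0.106]
top0 0.05 0.2 [0.554 0.22  0.083]
top0 0.05 0.22 [0.55  0.225 0.053]
top0 0.05 0.24 [0.575 0.241 0.124]
top0 0.05 0.26 [0.599 0.26  0.124]
top0 0.05 0.28 [0.629 0.282 0.125]
top0 0.05 0.3 [0.653 0.301 0.123]
top0 0.05 0.32 [0.68  0.323 0.122]
top0 0.05 0.34 [0.709 0.345 0.104]
top0 0.15 0.16 [0.661 0.178 0.18 ]
top0 0.15 0.18 [0.631 0.193 0.181]
top0 0.15 0.2 [0.588 0.216 0.202]
top0 0.15 0.22 [0.589 0.223 0.201]
top0 0.15 0.24 [0.625 0.252 0.204]
top0 0.15 0.26 [0.63  0.262 0.206]
scene0 0.05 0.14 [0.604 0.158 0.118]
scene0 0.05 0.16 [0.59  0.179 0.125]
scene0 0.05 0.18 [0.584 0.183 0.126]
scene0 0.05 0.2 [0.559 0.22  0.125]
scene0 0.05 0.22 [0.551 0.227 0.096]
scene0 0.05 0.24 [0.571 0.24  0.119]
scene0 0.05 0.26 [0.596 0.26  0.106]
scene0 0.05 0.28 [0.622 0.28  0.084]
scene0 0.05 0.3 [0.65 0.3  0.1 ]
scene0 0.05 0.32 [0.677 0.32  0.104]
scene0 0.05 0.34 [0.702 0.34  0.052]
scene0 0.15 0.16 [0.663 0.178 0.185]
scene0 0.15 0.18 [0.632 0.193 0.184]
scene0 0.15 0.2 [0.591 0.218 0.199]
scene0 0.15 0.22 [0.59 0.22 0.2 ]
scene0 0.15 0.24 [0.627 0.254 0.204]
scene0 0.15 0.26 [0.629 0.261 0.204]
scene0 0.15 0.28 [0.684 0.28  0.207]
```

Call:
jog_arm(translation=[[0.01,0.04,0.03],[0.01,0.09,0.03],[0.01,0.14,0.03],[0.01,0.19,0.03],[0.01,0.24,0.03],[0.01,0.29,0.03],[0.01,0.34,0.03],[0.015,0.38,0.03],[0.022,0.394,0.03],[0.022,0.394,0.03],[0.022,0.394,0.03],[0.022,0.394,0.03],[0.022,0.394,0.03]], rot=[[0,0,0.05],[0,0,0.1],[0,0,0.15],[0,0,0.205],[0,0,0.205],[0,0,0.205],[0,0,0.205],[0,0,0.205],[0,0,0.205],[0,0,0.205],[0,0,0.205],[0,0,0.205],[0,0,0.205]], gripper=[20,20,20,20,20,20,20,20,20,20,20,20,20])

```text
time: 7.7
tcp_pos: [0.4858, 0.3096, 0.1366]
tcp_rot: [0.708, 0.004, -0.006, -0.706]
wrist_force: [0.0, -0.2, -0.9]
grip_width: 0.0251
```

```bash
python3 -c "
from h import *
snap('n5',('wrist',))"
```

```text
t 7.7 tcp [0.4858 0.3096 0.1366] F [ 0.  -0.2 -0.9] w 0.0251 yaw 1.5837 zdown [-0.003 -0.002 -1.   ]
```

View pics/n5_wrist.png

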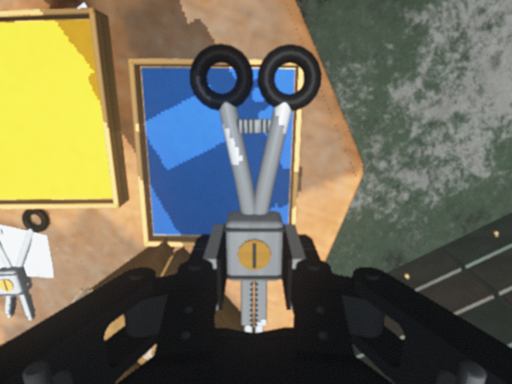

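```bash
python3 -c "
from h import *
c=dict(np.load('n5_wrist.npz'))
# outer top rim at z=.027
for p in [(129,59),(146,244),(304,64)]: print('rim',p,ray(c,p,.027)[0].round(4))
hsv=cv2.cvtColor(c['frame'],cv2.COLOR_BGR2HSV);m=cv2.inRange(hsv,(100,120,60),(125,255,255));
for v in(110,150,190,215):
  u=np.flatnonzero(m[v]);print(v,u.min(),u.max(),ray(c,[(u.min()-.5,v),(u.max()+.5,v)],.012).round(4)[:,:2].tolist())
for u in(165,180):
  v=np.flatnonzero(m[:,u]);print(u,v.min(),v.max(),ray(c,[(u,v.min()-.5),(u,v.max()+.5)],.012).round(4)[:,:2].tolist())
zoom('n5',120,40,320,250,3)
"
```

```text
rim (129, 59) [0.3883 0.204  0.027 ]
rim (146, 244) [0.5547 0.2053 0.027 ]
rim (304, 64) [0.3908 0.3483 0.027 ]
110 145 272 [[0.4298, 0.2087], [0.4286, 0.3241]]
150 148 290 [[0.4662, 0.2088], [0.4646, 0.3419]]
190 151 287 [[0.505, 0.2087], [0.5033, 0.3406]]
215 153 287 [[0.5306, 0.2087], [0.5288, 0.3417]]
165 68 233 [[0.3934, 0.2294], [0.5502, 0.2198]]
180 69 233 [[0.3942, 0.2425], [0.55, 0.2349]]
```

View pics/n5_z120.png

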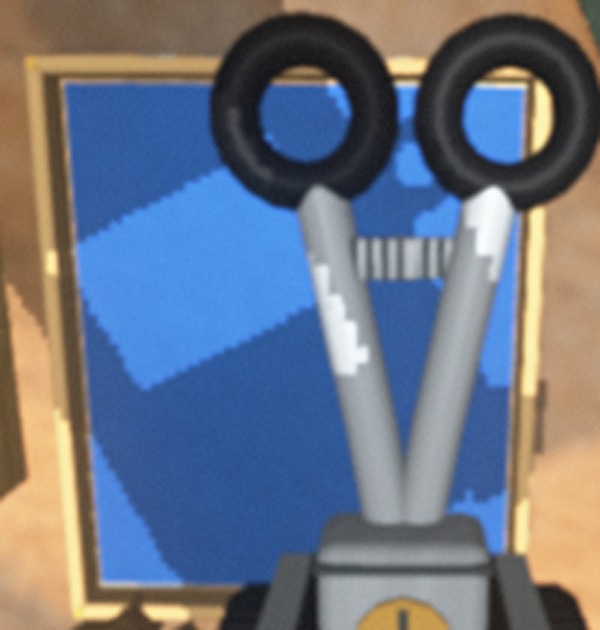

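Call:
jog_arm(translation=[[0.001,-0.0045,-0.04],[0.001,-0.0045,-0.08],[0.001,-0.0045,-0.11],[0.001,-0.0045,-0.13],[0.001,-0.0045,-0.14],[0.001,-0.0045,-0.144],[0.001,-0.0045,-0.144],[0.001,-0.0045,-0.144]], rot=[[0,0,-0.01],[0,0,-0.01],[0,0,-0.01],[0,0,-0.01],[0,0,-0.01],[0,0,-0.01],[0,0,-0.01],[0,0,-0.01]], gripper=[20,20,20,20,20,20,20,20])

```text
time: 8.55
tcp_pos: [0.4881, 0.3058, -0.0056]
tcp_rot: [0.707, 0.001, -0.001, -0.707]
wrist_force: [0.4, -0.1, -2.5]
grip_width: 0.025
```

```bash
python3 -c "
from h import *
snap('n6',('wrist',))"
```

```text
t 8.55 tcp [ 0.4881  0.3058 -0.0056] F [ 0.4 -0.1 -2.5] w 0.025 yaw 1.5737 zdown [ 0. -0. -1.]
```

View pics/n6_wrist.png

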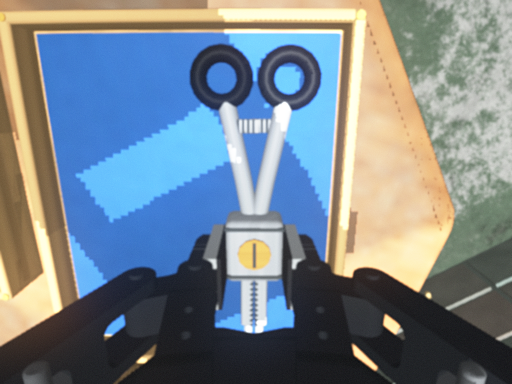

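Call:
jog_arm(translation=[[0,0,-0.0035],[0,0,-0.0035],[0,0,-0.0035],[0,0,-0.0035],[0,0,-0.0035],[0,0,-0.0035],[0,0,0.005],[0,0,0.025],[0,0,0.06],[0,0,0.1],[0,0,0.14],[0,0,0.14]], rot=[[0,0,0],[0,0,0],[0,0,0],[0,0,0],[0,0,0],[0,0,0],[0,0,0],[0,0,0],[0,0,0],[0,0,0],[0,0,0],[0,0,0]], gripper=[20,20,41,41,41,41,41,41,41,41,60,60])

```text
time: 9.8
tcp_pos: [0.4924, 0.3081, 0.1432]
tcp_rot: [-0.705, -0.006, -0.003, 0.709]
wrist_force: [0.3, 1.0, 0.6]
grip_width: 0.0512
```

```bash
python3 -c "
from h import *
snap('n7',('wrist',))"
```

```text
t 9.8 tcp [0.4924 0.3081 0.1432] F [0.3 1.  0.6] w 0.0512 yaw 1.5739 zdown [ 0.013  0.006 -1.   ]
```

View pics/n7_wrist.png

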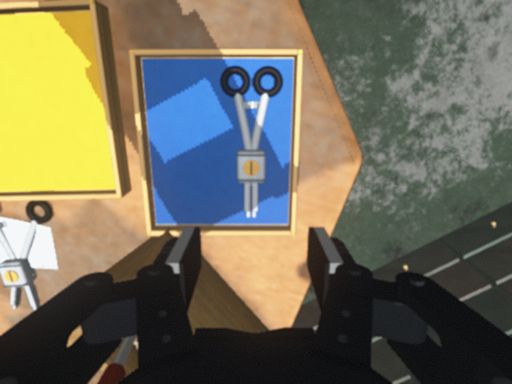

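Call:
jog_arm(translation=[[-0.02,-0.05,0.01],[-0.02,-0.1,0.01],[-0.02,-0.15,0.01],[-0.02,-0.2,0.01],[-0.02,-0.25,0.01],[-0.01,-0.3,0.01],[0.02,-0.34,0.01],[0.06,-0.37,0.01],[0.1,-0.4,0.01],[0.14,-0.425,0.01],[0.151,-0.435,0.01],[0.151,-0.435,0.01],[0.151,-0.435,0.01],[0.151,-0.435,0.01]], rot=[[0,0,0],[0,0,0],[0,0,0],[0,0,0],[0,0,0],[0,0,0],[0,0,0],[0,0,0],[0,0,0],[0,0,0],[0,0,0],[0,0,0],[0,0,0],[0,0,0]], gripper=[60,60,60,60,60,60,60,60,60,60,60,60,60,60])

```text
time: 11.25
tcp_pos: [0.6405, -0.1268, 0.149]
tcp_rot: [-0.706, -0.004, -0.001, 0.709]
wrist_force: [-0.5, -0.1, -0.4]
grip_width: 0.0514
```

```bash
python3 -c "
from h import *
meas('n7',[(251,167),(235,82),(267,81)],base=.012)
snap('r1',('wrist',))"
```

```text
pivot [0.487  0.3049 0.03  ] ringgap 0.0279 len 0.074 yaw 0.0004
t 11.25 tcp [ 0.6405 -0.1268  0.149 ] F [-0.5 -0.1 -0.4] w 0.0514 yaw 1.5745 zdown [ 0.007  0.004 -1.   ]
```

View pics/r1_wrist.png

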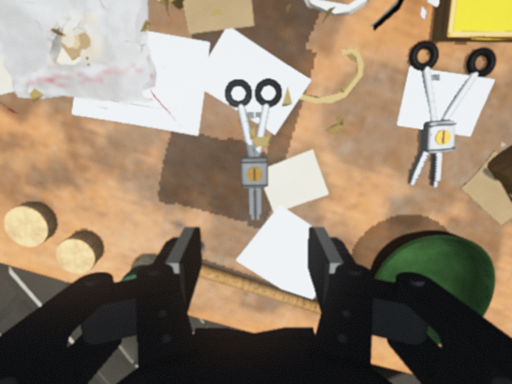

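```bash
python3 -c "
from h import *
meas('r1',[(254.5,174),(238,93),(267,92)])
meas('r1',[(440.5,138),(424,55),(481,62)])
from plant import r
s=r.get_state();print(s['tcp_pos'],toolT(s)[:3,1].round(4))
"
```

```text
pivot [ 0.6454 -0.1269  0.018 ] ringgap 0.0271 len 0.076 yaw 0.0275
pivot [0.6097 0.0495 0.018 ] ringgap 0.0548 len 0.0721 yaw -0.0771
[ 0.64060645 -0.12676022  0.14941932] [ 0.0073  0.004  -1.    ]
```

Call:
jog_arm(translation=[[0.004,0,-0.04],[0.004,0,-0.08],[0.004,0,-0.11],[0.004,0,-0.14],[0.004,0,-0.155],[0.004,0,-0.165],[0.004,0,-0.17],[0.004,0,-0.17],[0.004,0,-0.17]], rot=[[-0.004,0.007,0.01],[-0.004,0.007,0.01],[-0.004,0.007,0.01],[-0.004,0.007,0.01],[-0.004,0.007,0.01],[-0.004,0.007,0.01],[-0.004,0.007,0.01],[-0.004,0.007,0.01],[-0.004,0.007,0.01]], gripper=[60,60,60,60,60,60,60,60,60])

```text
time: 12.2
tcp_pos: [0.6458, -0.1271, -0.0189]
tcp_rot: [0.707, 0.006, -0.004, -0.707]
wrist_force: [0.1, -0.7, -0.6]
grip_width: 0.0511
```

```bash
python3 -c "
from h import *
snap('r2',('wrist',))"
```

```text
t 12.2 tcp [ 0.6458 -0.1271 -0.0189] F [ 0.1 -0.7 -0.6] w 0.0511 yaw 1.5847 zdown [ 0.003 -0.001 -1.   ]
```

View pics/r2_wrist.png

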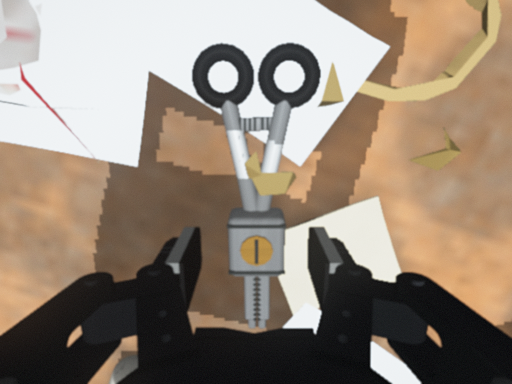

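Call:
jog_arm(translation=[[0,0,-0.003],[0,0,-0.003],[0,0,-0.003],[0,0,-0.003],[0,0,-0.003],[0,0,-0.003],[0,0,-0.003],[0,0,0.01],[0,0,0.03],[0,0,0.06],[0,0,0.1],[0,0,0.13],[0,0,0.15],[0,0,0.15]], rot=[[0,0,0],[0,0,0],[0,0,0],[0,0,0],[0,0,0],[0,0,0],[0,0,0],[0,0,0],[0,0,0],[0,0,0],[0,0,0],[0,0,0],[0,0,0],[0,0,0]], gripper=[20,20,20,20,20,20,20,20,20,20,20,20,20,20])

```text
time: 13.65
tcp_pos: [0.6478, -0.1276, 0.1354]
tcp_rot: [0.708, 0.008, -0.002, -0.706]
wrist_force: [-0.3, 0.7, -2.1]
grip_width: 0.0246
```

```bash
python3 -c "
from h import *
snap('r3',('wrist',))"
```

```text
t 13.65 tcp [ 0.6478 -0.1276  0.1354] F [-0.3  0.7 -2.1] w 0.0246 yaw 1.5848 zdown [ 0.009 -0.002 -1.   ]
```

View pics/r3_wrist.png

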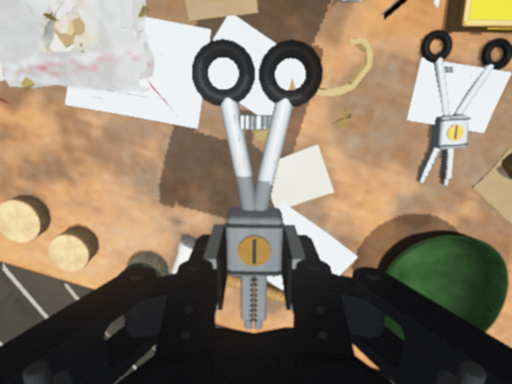

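Call:
jog_arm(translation=[[-0.04,0.02,0.01],[-0.08,0.04,0.01],[-0.12,0.07,0.01],[-0.16,0.1,0.01],[-0.175,0.15,0.01],[-0.175,0.2,0.01],[-0.175,0.25,0.01],[-0.175,0.3,0.01],[-0.17,0.34,0.01],[-0.165,0.37,0.01],[-0.162,0.3745,0.01],[-0.162,0.3745,0.01],[-0.162,0.3745,0.01],[-0.162,0.3745,0.01],[-0.162,0.3745,0.01]], rot=[[0,0.007,0],[0,0.007,-0.01],[0,0.007,-0.01],[0,0.007,-0.01],[0,0.007,-0.01],[0,0.007,-0.01],[0,0.007,-0.01],[0,0.007,-0.01],[0,0.007,-0.01],[0,0.007,-0.01],[0,0.007,-0.01],[0,0.007,-0.01],[0,0.007,-0.01],[0,0.007,-0.01],[0,0.007,-0.01]], gripper=[20,20,20,20,20,20,20,20,20,20,20,20,20,20,20])

```text
time: 15.2
tcp_pos: [0.4843, 0.2461, 0.1424]
tcp_rot: [0.708, 0.0, -0.002, -0.707]
wrist_force: [0.3, -0.9, -1.0]
grip_width: 0.0246
```

```bash
python3 -c "
from h import *
snap('r4',('wrist',))"
```

```text
t 15.2 tcp [0.4843 0.2461 0.1424] F [ 0.3 -0.9 -1. ] w 0.0246 yaw 1.5731 zdown [-0.002 -0.002 -1.   ]
```

View pics/r4_wrist.png

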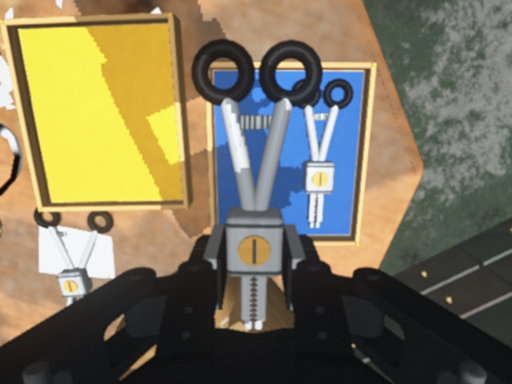

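Call:
jog_arm(translation=[[0.001,-0.0026,-0.04],[0.001,-0.0026,-0.08],[0.001,-0.0026,-0.11],[0.001,-0.0026,-0.13],[0.001,-0.0026,-0.143],[0.001,-0.0026,-0.148],[0.001,-0.0026,-0.148],[0.001,-0.0026,-0.148]], rot=[[0,0,0],[0,0,0],[0,0,0],[0,0,0],[0,0,0],[0,0,0],[0,0,0],[0,0,0]], gripper=[20,20,20,20,20,20,20,20])

```text
time: 16.05
tcp_pos: [0.4866, 0.2441, -0.0041]
tcp_rot: [0.707, 0.001, -0.001, -0.707]
wrist_force: [0.5, -0.0, -1.2]
grip_width: 0.0251
```

```bash
python3 -c "
from h import *
snap('r5',('wrist',))"
```

```text
t 16.05 tcp [ 0.4866  0.2441 -0.0041] F [ 0.5 -0.  -1.2] w 0.0251 yaw 1.5731 zdown [ 0.001 -0.001 -1.   ]
```

View pics/r5_wrist.png

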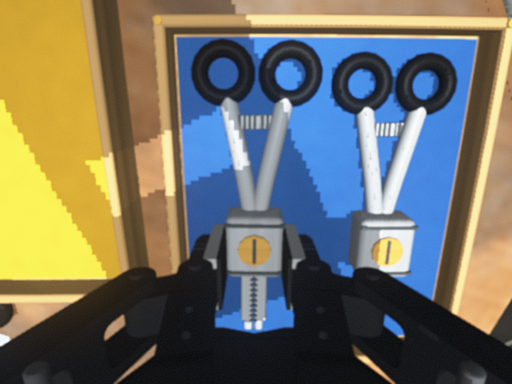

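Call:
jog_arm(translation=[[0,0,-0.0055],[0,0,-0.0055],[0,0,-0.0055],[0,0,-0.0055],[0,0,-0.0055],[0,0,-0.0055],[0,0,0.005],[0,0,0.025],[0,0,0.06],[0,0,0.1],[0,0,0.14],[0,0,0.14]], rot=[[0,0,0],[0,0,0],[0,0,0],[0,0,0],[0,0,0],[0,0,0],[0,0,0],[0,0,0],[0,0,0],[0,0,0],[0,0,0],[0,0,0]], gripper=[20,20,40,40,40,40,40,40,40,40,60,60])

```text
time: 17.3
tcp_pos: [0.4911, 0.2459, 0.1447]
tcp_rot: [-0.705, -0.006, -0.004, 0.709]
wrist_force: [1.0, 0.3, 1.3]
grip_width: 0.0516
```

```bash
python3 -c "
from h import *
snap('r6',('wrist',))"
```

```text
t 17.3 tcp [0.4911 0.2459 0.1447] F [1.  0.3 1.3] w 0.0516 yaw 1.5734 zdown [ 0.014  0.005 -1.   ]
```

View pics/r6_wrist.png

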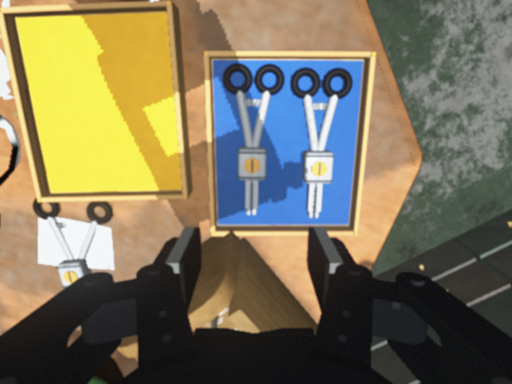

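Call:
jog_arm(translation=[[-0.02,-0.05,0.01],[-0.02,-0.1,0.01],[-0.02,-0.15,0.01],[0.01,-0.185,0.01],[0.05,-0.195,0.01],[0.09,-0.195,0.01],[0.118,-0.195,0.01],[0.118,-0.195,0.01],[0.118,-0.195,0.01],[0.118,-0.195,0.01]], rot=[[-0.005,0.014,-0.04],[-0.005,0.014,-0.08],[-0.005,0.014,-0.08],[-0.005,0.014,-0.08],[-0.005,0.014,-0.08],[-0.005,0.014,-0.08],[-0.005,0.014,-0.08],[-0.005,0.014,-0.08],[-0.005,0.014,-0.08],[-0.005,0.014,-0.08]], gripper=[60,60,60,60,60,60,60,60,60,60])

```text
time: 18.35
tcp_pos: [0.6059, 0.0504, 0.1504]
tcp_rot: [0.708, -0.03, 0.025, -0.706]
wrist_force: [-0.4, 0.7, 0.3]
grip_width: 0.0512
```

```bash
python3 -c "
from h import *
snap('l1',('wrist',))
zoom('l1',180,60,330,230,4)"
```

```text
t 18.35 tcp [0.6059 0.0504 0.1504] F [-0.4  0.7  0.3] w 0.0512 yaw 1.4936 zdown [-0.007 -0.002 -1.   ]
```

View pics/l1_wrist.png

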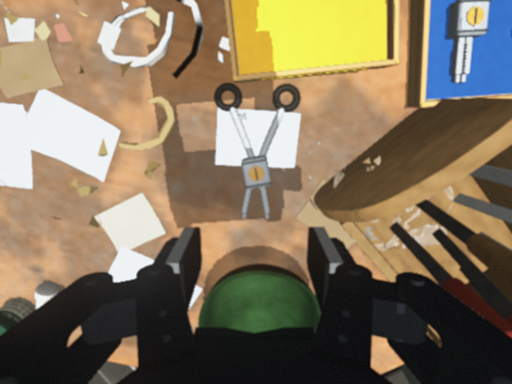

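View pics/l1_z180.png

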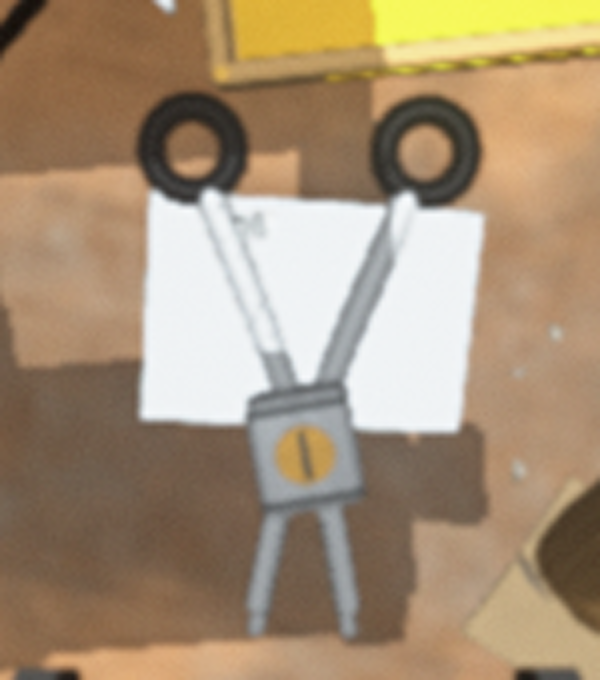

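```bash
python3 -c "
from h import *
c=dict(np.load('l1_wrist.npz'))
Z=lambda u,v:(180+(u+.5)/4-.5,60+(v+.5)/4-.5)
B=ray(c,Z(305,455),.018)[0];f=ray(c,Z(192,148),.0085)[0];m=ray(c,Z(426,151),.0085)[0]
d=B-f;print('pivot',B.round(4),'fixed len',np.linalg.norm(d[:2]).round(4),'yaw',(np.arctan2(d[1],d[0])-.1846).round(4))
e=B-m;print('mov',np.linalg.norm(e[:2]).round(4),'joint',(np.arctan2(d[1],d[0])-.1846-(np.arctan2(e[1],e[0])+.1846)).round(3), 'gap',np.linalg.norm(f-m))
q=ray(c,[Z(249,405),Z(265,508),Z(345,390),Z(362,492)],.018);
for i,j in((0,1),(2,3)): w=q[j]-q[i];print(np.arctan2(w[1],w[0]).round(3),np.linalg.norm(w).round(4))
print('mid',q.mean(0).round(4))
"
```

```text
pivot [0.6089 0.0505 0.018 ] fixed len 0.0769 yaw 0.0929
mov 0.0769 joint 0.365 gap 0.05520518509541151
0.065 0.026
0.095 0.0257
mid [0.6075 0.0507 0.018 ]
```

Call:
jog_arm(translation=[[0.003,0,-0.03],[0.003,0,-0.07],[0.003,0,-0.11],[0.003,0,-0.14],[0.003,0,-0.155],[0.003,0,-0.165],[0.003,0,-0.171],[0.003,0,-0.171],[0.003,0,-0.171]], rot=[[0.002,-0.006,0.1],[0.002,-0.006,0.165],[0.002,-0.006,0.165],[0.002,-0.006,0.165],[0.002,-0.006,0.165],[0.002,-0.006,0.165],[0.002,-0.006,0.165],[0.002,-0.006,0.165],[0.002,-0.006,0.165]], gripper=[60,60,60,60,60,60,60,60,60])

```text
time: 19.3
tcp_pos: [0.6103, 0.0504, -0.0187]
tcp_rot: [0.707, 0.032, -0.03, -0.706]
wrist_force: [-1.3, -0.2, -0.2]
grip_width: 0.0516
```

```bash
python3 -c "
from h import *
snap('l2',('wrist',))"
```

```text
t 19.3 tcp [ 0.6103  0.0504 -0.0187] F [-1.3 -0.2 -0.2] w 0.0516 yaw 1.6587 zdown [ 0.003 -0.001 -1.   ]
```

View pics/l2_wrist.png

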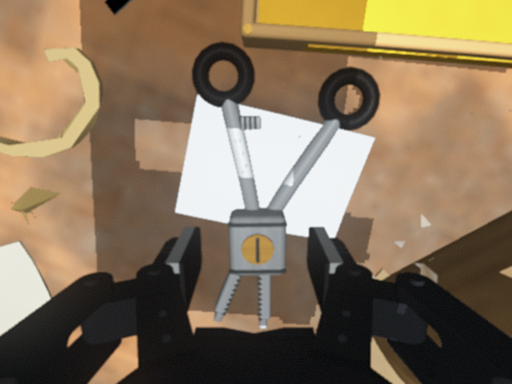

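Call:
jog_arm(translation=[[0,0,-0.003],[0,0,-0.003],[0,0,-0.003],[0,0,-0.003],[0,0,-0.003],[0,0,-0.003],[0,0,-0.003],[0,0,0.01],[0,0,0.03],[0,0,0.06],[0,0,0.1],[0,0,0.13],[0,0,0.14],[0,0,0.14]], rot=[[0,0,0],[0,0,0],[0,0,0],[0,0,0],[0,0,0],[0,0,0],[0,0,0],[0,0,0],[0,0,0],[0,0,0],[0,0,0],[0,0,0],[0,0,0],[0,0,0]], gripper=[20,20,20,20,20,20,20,20,20,20,20,20,20,20])

```text
time: 20.75
tcp_pos: [0.611, 0.0504, 0.1229]
tcp_rot: [0.707, 0.033, -0.029, -0.706]
wrist_force: [1.0, -0.5, -2.0]
grip_width: 0.025
```

Call:
jog_arm(translation=[[-0.04,0.01,0.01],[-0.08,0.02,0.01],[-0.12,0.04,0.01],[-0.15,0.057,0.01],[-0.161,0.057,0.01],[-0.161,0.057,0.01],[-0.161,0.057,0.01],[-0.161,0.057,0.01]], rot=[[0,0.005,0.05],[0,0.005,0.1],[0,0.005,0.12],[0,0.005,0.12],[0,0.005,0.12],[0,0.005,0.12],[0,0.005,0.12],[0,0.005,0.12]], gripper=[20,20,20,20,20,20,20,20])

```text
time: 21.55
tcp_pos: [0.4508, 0.1069, 0.1325]
tcp_rot: [0.704, 0.073, -0.073, -0.703]
wrist_force: [0.1, -1.0, -1.5]
grip_width: 0.0254
```

```bash
python3 -c "
from h import *
snap('l3',('wrist',))"
```

```text
t 21.55 tcp [0.4508 0.1069 0.1325] F [ 0.1 -1.  -1.5] w 0.0254 yaw 1.7778 zdown [ 0.    -0.001 -1.   ]
```

View pics/l3_wrist.png

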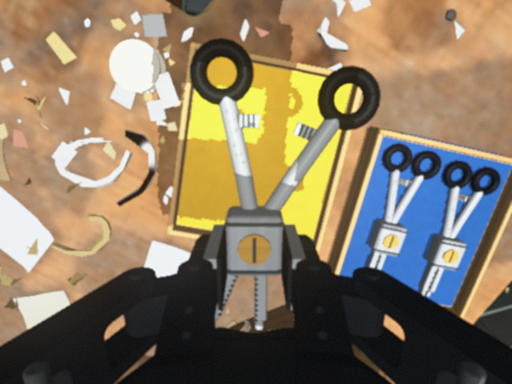

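```bash
python3 -c "
from h import *
c=dict(np.load('l3_wrist.npz'))
hsv=cv2.cvtColor(c['frame'],cv2.COLOR_BGR2HSV);m=cv2.inRange(hsv,(24,140,90),(35,255,255))
n,l,st,_=cv2.connectedComponentsWithStats(m);
P=[]
for v in(140,150,160,170,180,190):
  u=np.flatnonzero(m[v,160:360])+160;a=ray(c,[(u.min()-.5,v),(u.max()+.5,v)],.012).round(4)[:,:2];print(v,u.min(),u.max(),a.tolist())
for u in(205,260,280,300):
  w=np.flatnonzero(m[40:260,u])+40;print(u,w.min(),w.max(),ray(c,[(u,w.min()-.5),(u,w.max()+.5)],.012).round(4)[:,:2].tolist())
"
```

```text
140 203 338 [[0.4308, 0.0535], [0.4054, 0.1745]]
150 284 335 [[0.4246, 0.1276], [0.4148, 0.1743]]
160 284 333 [[0.4337, 0.1297], [0.4241, 0.175]]
170 309 330 [[0.4381, 0.1547], [0.4339, 0.1748]]
180 303 327 [[0.4486, 0.1516], [0.4437, 0.1746]]
190 299 324 [[0.4588, 0.1503], [0.4538, 0.1744]]
205 99 228 [[0.3944, 0.0497], [0.5159, 0.07]]
260 89 137 [[0.3762, 0.0952], [0.4179, 0.1042]]Traceback (most recent call last):
  File "<string>", line 10, in <module>
    w=np.flatnonzero(m[40:260,u])+40;print(u,w.min(),w.max(),ray(c,[(u,w.min()-.5),(u,w.max()+.5)],.012).round(4)[:,:2].tolist())
                                             ~~~~~^^
    return umr_minimum(a, axis, None, out, keepdims, initial, where)
ValueError: zero-size array to reduction operation minimum which has no identity
```

Call:
jog_arm(translation=[[0,0,-0.04],[0,0,-0.08],[0,0,-0.11],[0,0,-0.125],[0,0,-0.135],[0,0,-0.139],[0,0,-0.139],[0,0,-0.139]], rot=[[0,0,0],[0,0,0],[0,0,0],[0,0,0],[0,0,0],[0,0,0],[0,0,0],[0,0,0]], gripper=[20,20,20,20,20,20,20,20])

```text
time: 22.4
tcp_pos: [0.4521, 0.107, -0.0052]
tcp_rot: [0.704, 0.074, -0.072, -0.703]
wrist_force: [1.2, 1.0, -2.7]
grip_width: 0.0251
```

```bash
python3 -c "
from h import *
snap('l4',('wrist',))"
```

```text
t 22.4 tcp [ 0.4521  0.107  -0.0052] F [ 1.2  1.  -2.7] w 0.0251 yaw 1.7776 zdown [ 0.002 -0.001 -1.   ]
```

View pics/l4_wrist.png

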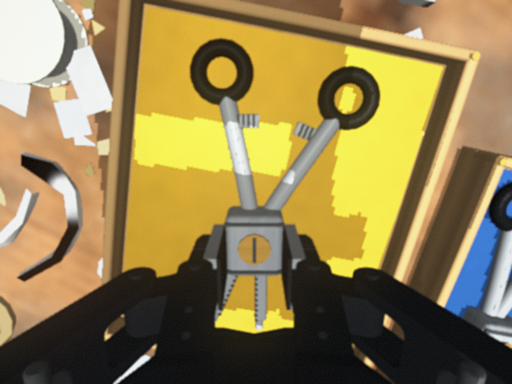

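Inside the walls all round. Set down, release, retreat.

Call:
jog_arm(translation=[[0,0,-0.0045],[0,0,-0.0045],[0,0,-0.0045],[0,0,-0.0045],[0,0,-0.0045],[0,0,-0.0045],[0,0,0.005],[0,0,0.025],[0,0,0.06],[0,0,0.1],[0,0,0.14],[0,0,0.16],[0,0,0.16],[0,0,0.16]], rot=[[0,0,0],[0,0,0],[0,0,0],[0,0,0],[0,0,0],[0,0,0],[0,0,0],[0,0,0],[0,0,0],[0,0,0],[0,0,0],[0,0,0],[0,0,0],[0,0,0]], gripper=[20,20,45,45,45,45,45,45,45,45,60,60,60,60])

```text
time: 23.85
tcp_pos: [0.4521, 0.1071, 0.1552]
tcp_rot: [0.704, 0.074, -0.072, -0.703]
wrist_force: [-0.8, -0.0, -0.3]
grip_width: 0.0514
```

```bash
python3 -c "
from h import *
snap('f',('wrist','top','scene'))
f=cv2.imread('pics/f_scene.png')[100:300,150:410];cv2.imwrite('pics/f_sz.png',cv2.resize(f,None,fx=3,fy=3,interpolation=2))"
```

```text
t 23.85 tcp [0.4521 0.1071 0.1552] F [-0.8 -0.  -0.3] w 0.0514 yaw 1.7777 zdown [ 0.004 -0.    -1.   ]
```

View pics/f_wrist.png

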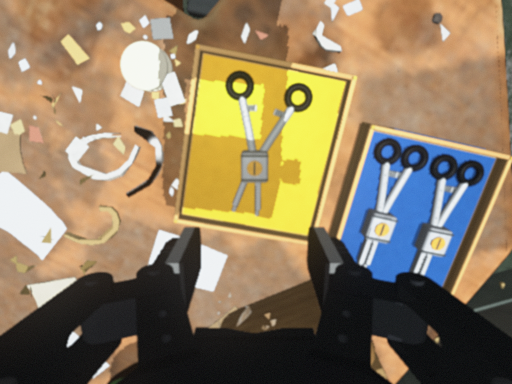

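View pics/f_sz.png

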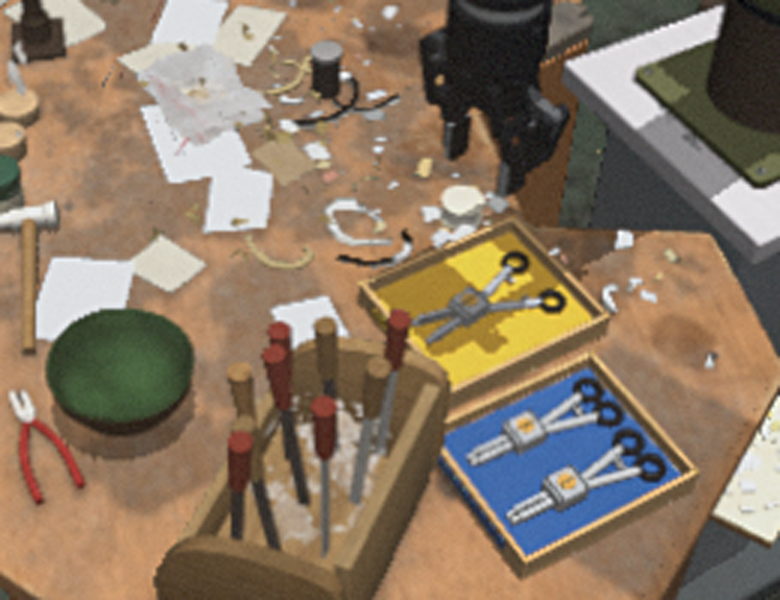

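```bash
python3 -c "
from h import *
meas('f',[(254.5,168),(240,85),(298,98)],base=.012)
meas('f',[(381,229),(388,152),(414,157)],base=.012)
meas('f',[(436,241),(444,167),(470,172)],base=.012)
c=dict(np.load('f_wrist.npz'));K=c['intrinsics']
for u,v in((254,160),(381,222),(436,234)):
  p=cv2.undistortPoints(np.array([[[u,v]]],float),K,c['dist'])[0,0];d=np.median(c['z_map'][v-1:v+2,u-1:u+2]);print((c['extrinsics']@np.r_[p*d,d,1])[:3].round(4))
from plant import r
print(r.get_state()['time']);r.job_done()
"
```

```text
pivot [0.4493 0.1055 0.03  ] ringgap 0.0545 len 0.0708 yaw 0.0161
pivot [0.4844 0.2425 0.03  ] ringgap 0.0265 len 0.0754 yaw 0.0043
pivot [0.4857 0.3021 0.03  ] ringgap 0.0275 len 0.074 yaw 0.0042
[0.4419 0.1035 0.03  ]
[0.4772 0.24   0.0301]
[0.4784 0.2993 0.0299]
24.0
the job is handed in; nothing more can be done
```

All three clamps are sorted and the job is handed in at about 24 s of the 72 s allowed. The two shut clamps lie side by side in the blue tray and the open one lies in the yellow tray, each with its jaws pointing away from the robot.

**Last checks:**
- **Lying flat:** all three block tops measured about 30 mm above the bench, which is what a clamp lying on the tray floor should give. All three pivots are well inside the tray walls.
- **Hinges:** ring spacing was about 27 mm on the two shut clamps and 54 mm on the open one, the same as before the moves. I last measured the open hinge directly before gripping it, at about 0.37 rad.
- **Bystanders:** the jar, spool and film can showed no sign of moving in the last pictures. I judged this by eye and did not measure it.

**What disagreed:**
- **Finger length:** the fingertips end about 25 mm short of the stated tool point. My first close therefore passed above the block without gripping it. I measured this from the depth picture, lowered the grip and the rest went normally.
- **Blue tray position:** the top camera put it about 4–5 mm further in y than the wrist camera did. I used the wrist values.

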